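# Feed the tube carriers to the reader

### The job

Push the row of four tube carriers steadily along the loading rail, as one closed-up train, until the front one stands against the reader's face and no gaps are left between them; slide them only, never lift or tip one. Then, and only then, press the round start button on top of the reader all the way down with a fingertip and move clear. Leave the spare carrier and everything else on the bench where it is.

Things in the scene. Friction and masses are not known exactly. Their poses are not given: they have to be found in the camera images.
- rail: Fixed aluminium rail; a white reader box stands astride one end. Origin: on the bench under the rail's centre line. x points along the rail in the pushing direction, towards the reader; z up. Channel floor: 8 mm above the bench, x from -205 mm to the reader. Two guide walls, 49 mm apart inside, 60 mm over their outsides, tops 18 mm above the bench.
- stop_face (a point): The end stop: point on the rail's centre line, at channel floor height, in the plane of the reader's face (axes as the rail's). Its distance along the rail varies; the face rises 52 mm above the floor. The reader is a box 90 mm long beyond this face, 110 mm wide, centred on the rail, 60 mm high.
- start_button (a joint): The reader's start button: 0 = up, 0.006 m = fully down; springs back, about 5 N at full travel.
- start_button_top (a point): Centre of the top face of the round push button (28 mm across) on the reader's top, on the centre line, 45 mm beyond the end stop; it is pressed straight down.
- carrier_1: Tube carrier in the rail, the front one, nearest the reader: black block 40 mm long (x, along the rail), 46 mm wide, 40 mm high; a white tube cap 18 mm across stands 18 mm above its middle. Origin: centre of its underside, on the channel floor. 70 to 140 g, slides freely. Block top 48 mm, cap top 66 mm above the bench.
- carrier_2: Tube carrier in the rail, the second: black block 40 mm long (x, along the rail), 46 mm wide, 40 mm high; a white tube cap 18 mm across stands 18 mm above its middle. Origin: centre of its underside, on the channel floor. 70 to 140 g, slides freely. Block top 48 mm, cap top 66 mm above the bench.
- carrier_3: Tube carrier in the rail, the third: black block 40 mm long (x, along the rail), 46 mm wide, 40 mm high; a white tube cap 18 mm across stands 18 mm above its middle. Origin: centre of its underside, on the channel floor. 70 to 140 g, slides freely. Block top 48 mm, cap top 66 mm above the bench.
- carrier_4: Tube carrier in the rail, the rearmost one, which may stand up to 25 mm behind the third: black block 40 mm long (x, along the rail), 46 mm wide, 40 mm high; a white tube cap 18 mm across stands 18 mm above its middle. Origin: centre of its underside, on the channel floor. 70 to 140 g, slides freely. Block top 48 mm, cap top 66 mm above the bench.
- spare_carrier: A fifth, identical carrier standing on the bench beyond the rail, not in it; bystander. Origin: centre of its underside.
- beaker: Small glass beaker, 56 mm across, 60 mm tall, near the rail; bystander. Origin: centre of its underside.
- jar: Small amber jar, 40 mm across, 55 mm tall, near the rail; bystander. Origin: centre of its underside.
- marker: Black marker pen 130 mm long, 11 mm thick, lying on the bench on the robot's side of the rail; bystander. Origin: centre of its underside.
- tip_box: Blue box with a clear lid, 120 x 85 x 73 mm, on the left of the bench; bystander. Origin: centre of its underside.
- reagent_bottle: Glass bottle with blue cap, 64 mm across, 140 mm tall, on the right of the bench; bystander. Origin: centre of its underside.
- tape_roll: Roll of tape lying flat, 90 mm across, 19 mm tall, on the right of the bench; bystander. Origin: centre of its underside.

How it is judged:
On the way, in this order (a step that is already met when the one before it is completed fails the run):
1. all four carriers closed up against the reader's face (x of carrier_1 in the frame of stop_face above -0.023 m and y of carrier_1 in the frame of stop_face between -0.006 and 0.006 m and z of each of carrier_1, carrier_2, carrier_3, carrier_4 in the frame of stop_face below 0.003 m and angle between each of carrier_1, carrier_2, carrier_3, carrier_4's own z axis and vertical below 0.1 rad and x of carrier_2 in the frame of stop_face above -0.0635 m and y of carrier_2 in the frame of stop_face between -0.006 and 0.006 m and x of carrier_3 in the frame of stop_face above -0.104 m and y of carrier_3 in the frame of stop_face between -0.006 and 0.006 m and x of carrier_4 in the frame of stop_face above -0.1445 m and y of carrier_4 in the frame of stop_face between -0.006 and 0.006 m), for 0.3 s.
2. start button pressed with the carriers still home (all of step 1 and value of joint start_button above 0.0045 m), for 0.05 s.
At the end, for the whole second after the job is handed in: The four carriers stand upright in the rail, the front one within 3 mm of the reader's face and the row behind it closed up (the rearmost within 4.5 mm of its place in a gapless row), at rest; the start button has been pressed at least 4.5 mm after that and is up again (all of step 1 and linear speed of each of carrier_1, carrier_2, carrier_3, carrier_4 below 0.01 m/s and value of joint start_button below 0.0015 m); the robot touches nothing.
It fails at once if a carrier is lifted off the rail floor (z of any of carrier_1, carrier_2, carrier_3, carrier_4 in the frame of stop_face above 0.008 m).
It fails at once if a carrier is tipped (angle between any of carrier_1, carrier_2, carrier_3, carrier_4's own z axis and vertical above 0.3 rad).
It fails at once if a carrier is shot along the rail (faster than 0.35 m/s) (linear speed of any of carrier_1, carrier_2, carrier_3, carrier_4 above 0.35 m/s).
It fails at once if the button is pressed before the carriers are home (value of joint start_button above 0.003 m and not (x of carrier_1 in the frame of stop_face above -0.023 m and y of carrier_1 in the frame of stop_face between -0.006 and 0.006 m and z of each of carrier_1, carrier_2, carrier_3, carrier_4 in the frame of stop_face below 0.003 m and angle between each of carrier_1, carrier_2, carrier_3, carrier_4's own z axis and vertical below 0.1 rad and x of carrier_2 in the frame of stop_face above -0.0635 m and y of carrier_2 in the frame of stop_face between -0.006 and 0.006 m and x of carrier_3 in the frame of stop_face above -0.104 m and y of carrier_3 in the frame of stop_face between -0.006 and 0.006 m and x of carrier_4 in the frame of stop_face above -0.1445 m and y of carrier_4 in the frame of stop_face between -0.006 and 0.006 m)).
It fails at once if a bystander is moved (distance of any of spare_carrier, beaker, jar, marker, tip_box, reagent_bottle, tape_roll from where it was at the start of the episode above 0.02 m).
It also fails if it takes over 48 s, if anything falls off the work surface, if the arm or the gripper's body presses on something with over 40 N, if the wrist force passes 120 N, or if a joint passes its speed limit or range.

### The arm

A 6-joint arm with a two-finger parallel gripper is mounted at the origin on the work surface. World frame = base frame: x ahead of the robot, y to its left, z up, the work surface at z = 0. Lengths are in m, angles in rad, forces in N, time in s.
With the tool pointing down it reaches from about 0.375 to 0.9 m from the base axis. Payload 3.1 kg.
Tool frame: the origin (TCP) lies at the very end of the fingers, on their centre line; the grasp point (between the pads) lies 19 mm behind it; z points along the fingers, y is the line along which they close (so a half turn about z gives the same grasp; the last joint's range is limited). The gripper opens to 87 mm and grips with 3 to 60 N. Pads are 19 mm wide; open, the fingers measure 117 mm over their backs; the gripper's body (75 mm by 190 mm) begins 51 mm behind the grasp point.
Start: joints at [1.032, 0.527, 1.433, -0, 1.181, -0.178], TCP at [0.221, 0.585, 0.223] pointing down, gripper open.
Joint ranges: [-3.08, 3.08], [-0.75, 2.2], [0.22, 2.44], [-1.43, 4.57], [0, 2.65], [-2.85, 2.85]. Speed limits (rad/s): [2.79, 2.79, 3.14, 3.14, 3.14, 3.14].

### API

Orientations are given as a unit quaternion [x, y, z, w].
In Python, from rig import robot gives the robot as it stands. The module is installed in compiled form; this text tells all that it offers.
- The arm moves only by the tool servo_tool, never from a script. Its argument "rows" is one flat list of numbers, 5 for each row, row after row: the closure, from -1 (fully open) to 1 (shut), so that 0 is half open, then the shift along the tool's x, y, z in m, then the turn about the tool's z in degrees. A call has 1 to 5 rows; each row shifts and turns the commanded pose from where the row before left it, along the tool's axes as they then stand; what a row does not reach is not made up. A row lasts 1/12 s, in which the tool goes at most 41.7 mm and 7.16 degrees, less where a joint would pass 70% of its speed; a pose out of reach is approached as far as the arm can. A call with a gripper value outside its range is refused whole. The fingers move at their own pace and stop on an object; "newtons" is the grip in N (left out, the last holds). Time passes only in rows, so rows that do not move let the fingers close. It gives the time, the measured TCP pose, the force, the opening and the grip force at its end, in the units of the state.
- robot.get_obs(): the state, without advancing time (a new reading comes with each control period).
- robot.camera(name): name is "scene" or "top" or "wrist"; returns a dict with "pixels" (420x560x3 uint8, red, green, blue), "intrinsics" (3x3 intrinsics, pixels), "dist" ([k1, k2, p1, p2, k3] as OpenCV has them; the pictures are not rectified), "rvec" (rotation vector, rad) and "tvec" (3), from world to camera coordinates, as OpenCV has them; the wrist camera has in their place "mount" (4x4, takes a point from camera to tool coordinates, whose origin is the TCP and whose axes are the flange's). Camera axes: x right, y down, z forward; pixel columns grow to the right and rows downward; lengths in m; the calibration is good to about 2 mm. A picture is of the moment at which its call begins: read the wrist's pose just before it. There is no depth.
- robot.hand_in(): hands the job in; it is judged then, once.
Trained networks look in a picture, given as the dict that the camera call returned (one of the last four; its "shot" number tells which), for a name from the list of things; names that differ only in an ending like _2 or _b are one class to them, and where a whole thing is asked for, a point or a joint stands for the part that bears it (a point fixed in the world has none). Each returns a list of dicts, best first, with "score" (0 to 1); they miss things now and then, are a little off and sometimes report something else, mostly with a low value. They report only what shows in the picture. A call takes as long as a camera call.
- robot.spot_in(picture, query): "at" ([x, y, z] in m, in world coordinates, good to about 4 mm: the middle of the surface that is visible of it).
- robot.outline_of(picture, query): "region" (420x560 bool, what is visible of it).
- robot.place_of(picture, query): "at" ([x, y, z] in m, in world coordinates, good to about 4 mm: a listed point, or the origin of a listed thing).
The state is a dict: "time": time; "q": joint angles; "joint_velocities": joint speeds; "joint_torque": joint torques, N m; "position": TCP position; "tool_rot": TCP orientation; "ft_force": force on the tool from outside, world axes, zero at the start; "moment": the same for the moment, N m; "grip_width": finger opening in m; "grip_force": force on a finger pad.
Only numpy, scipy, OpenCV 4.12 (cv2) and the standard library are available. Lean on these libraries where they do the work, as an engineer would, in place of code of your own. Each camera call takes 0.05 s, during which the arm holds its last target. There are 200 camera calls.

## Working session

There is one attempt and no reset: what is moved stays moved. The work goes in short steps, Python scripts to look and compute and a tool call to move; the robot and the scene stay as the last step left them, time stands still between calls to the robot, and variables do not carry over. Pictures are saved under pics/ and viewed, at most 10 in all, crops included, and the job is handed in when it is done.

Besides the shell and the picture viewer there is one more tool, called after "Call:" as a command line: name --argument value ..., lists and objects as JSON in quotes. servo_tool: Moves the arm, as the interface text tells. Its arguments: {"type":"object","properties":{"rows":{"type":"array","items":{"type":"number"}},"newtons":{"type":"number"}},"required":["rows"]}

```bash
mkdir -p pics
cat > a.py <<'E'
from rig import robot
import cv2, numpy as np
o=robot.get_obs(); print(o['time'],o['position'],o['tool_rot'],o['grip_width'])
for n in ("top","scene"):
    p=robot.camera(n); cv2.imwrite(f"pics/{n}1.png",p["pixels"][:,:,::-1])
    for q in ("stop_face","start_button_top","rail","carrier_1","spare_carrier","beaker","jar","marker"):
        print(n,q,[(np.round(d["at"],4).tolist(),round(d["score"],2)) for d in robot.place_of(p,q)][:6])
print(robot.get_obs()['time'])
E
python3 a.py
```

```text
0.0 [0.22023746 0.58411886 0.22158167] [ 1.79447267e-01  9.83766999e-01 -1.01334914e-03 -3.79666565e-04] 0.08709617375040618
top stop_face [([0.5038, 0.095, 0.0072], 0.73)]
top start_button_top [([0.5328, -0.1051, 0.0062], 0.64), ([0.4994, 0.1434, 0.08], 0.61)]
top rail [([0.5213, 0.0046, -0.0], 0.67)]
top carrier_1 [([0.5225, -0.0624, 0.0072], 0.71), ([0.5306, -0.1013, 0.0067], 0.64), ([0.52, 0.0205, 0.0087], 0.63), ([0.517, -0.0218, 0.0078], 0.47)]
top spare_carrier [([0.4629, -0.4712, -0.0025], 0.5), ([0.5962, 0.0398, 0.0043], 0.49)]
top beaker [([0.6159, 0.126, 0.0044], 0.75)]
top jar [([0.6233, -0.0992, -0.0051], 0.59)]
top marker [([0.4515, -0.0578, -0.0009], 0.62)]
scene stop_face [([0.5021, 0.1002, 0.0075], 0.72), ([0.4938, 0.141, 0.0759], 0.18)]
scene start_button_top [([0.4928, 0.1408, 0.0779], 0.64)]
scene rail [([0.5153, 0.0032, 0.0023], 0.78), ([0.4445, -0.0621, -0.0008], 0.32)]
scene carrier_1 [([0.5267, -0.0599, 0.0091], 0.8), ([0.5107, 0.017, 0.0049], 0.65), ([0.5345, -0.1021, 0.0087], 0.6), ([0.5187, -0.0218, 0.0112], 0.5)]
scene spare_carrier [([0.5957, 0.0411, 0.0018], 0.61), ([0.4453, -0.0644, -0.0007], 0.5)]
scene beaker [([0.6146, 0.1252, 0.0015], 0.63)]
scene jar [([0.6268, -0.0999, 0.0021], 0.64)]
scene marker [([0.4475, -0.0637, -0.0022], 0.58)]
0.9
```

View pics/top1.png

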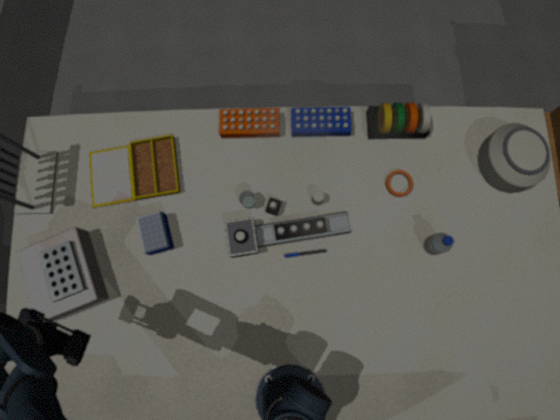

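View pics/scene1.png

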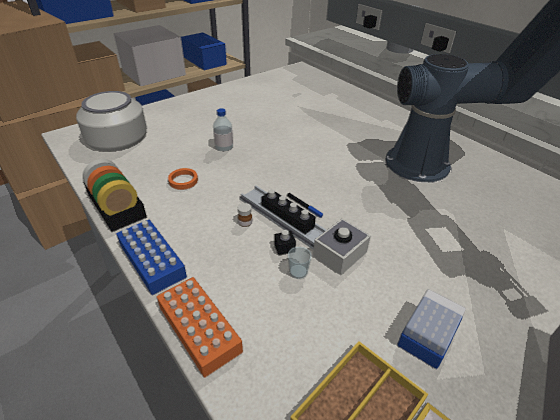

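The top view shows the reader at about (241,237), the carriers at cols 282–322, the marker below the rail, and the beaker, spare carrier and jar above it. The scene view agrees, and the network positions fit both. The rail direction is about (-0.148, 0.989). I'll align tool y with the rail, close the fingers, and hover behind the row.

Call:
servo_tool --rows '[1,0,0,0,-5.84,1,0,0,0,-5.84,1,0,0,0,-5.84,1,0,0,0,-5.84,1,0,0,0,-5.84]' --newtons 40

```text
time: 1.32
position: [0.2206, 0.5847, 0.2225]
tool_rot: [-0.077, 0.997, -0.0, -0.0]
ft_force: [0.0, 0.3, -0.5]
grip_width: 0.0614
grip_force: 0.0
```

Call:
servo_tool --rows '[1,-0.0104,-0.0387,0,0,1,-0.0104,-0.0387,0,0,1,-0.0104,-0.0387,0,0,1,-0.0104,-0.0387,0,0,1,-0.0104,-0.0387,0,0]'

```text
time: 1.73
position: [0.301, 0.3996, 0.2227]
tool_rot: [-0.075, 0.997, 0.0, 0.0]
ft_force: [0.8, -0.3, 0.2]
grip_width: 0.0282
grip_force: 0.0
```

Call:
servo_tool --rows '[1,-0.0104,-0.0387,0,0,1,-0.0104,-0.0387,0,0,1,-0.0104,-0.0387,0,0,1,-0.0104,-0.0387,0,0,1,-0.0104,-0.0387,0,0]'

```text
time: 2.15
position: [0.3814, 0.2158, 0.2229]
tool_rot: [-0.075, 0.997, 0.0, 0.0]
ft_force: [1.6, 0.6, -0.4]
grip_width: 0.0014
grip_force: 0.0
```

Call:
servo_tool --rows '[1,-0.0104,-0.0387,0,0,1,-0.0104,-0.0387,0,0,1,-0.0104,-0.0387,0,0,1,-0.0104,-0.0387,0,0,1,-0.0104,-0.0387,0,0]'

```text
time: 2.57
position: [0.4616, 0.0318, 0.2229]
tool_rot: [-0.074, 0.997, -0.0, 0.0]
ft_force: [1.4, 0.8, -0.1]
grip_width: 0.0004
grip_force: 0.0
```

```bash
cat > b.py <<'E'
import sys
from rig import robot
import cv2, numpy as np
from scipy.spatial.transform import Rotation as R
def caps(p,o,zs=0.066):
    pass
def ray(p,o,uv,z):
    "pixel -> world point on plane z (wrist)"
    n=cv2.undistortPoints(np.float64([[uv]]),p["intrinsics"],np.float64(p["dist"]))[0,0]
    Rw=R.from_quat(o["tool_rot"]).as_matrix(); M=np.array(p["mount"])
    c=Rw@M[:3,3]+o["position"]; d=Rw@M[:3,:3]@np.r_[n,1]
    return c+d*(z-c[2])/d[2]
if __name__=="__main__":
    o=robot.get_obs(); p=robot.camera("wrist"); cv2.imwrite(f"pics/{sys.argv[1]}.png",p["pixels"][:,:,::-1])
    print(o["time"],np.round(o["position"],4))
    for q in ("stop_face","start_button_top","carrier_1","rail"):
        print(q,[(np.round(d["at"],4).tolist(),round(d["score"],2)) for d in robot.place_of(p,q)][:6])
E
python3 b.py w1
```

```text
2.5667 [0.4616 0.0318 0.2229]
stop_face [([0.502, 0.097, 0.0081], 0.74)]
start_button_top []
carrier_1 [([0.5274, -0.0589, 0.0103], 0.89), ([0.5316, -0.0971, 0.011], 0.89), ([0.5116, 0.0178, 0.0052], 0.88), ([0.5201, -0.023, 0.0065], 0.63)]
rail []
```

View pics/w1.png

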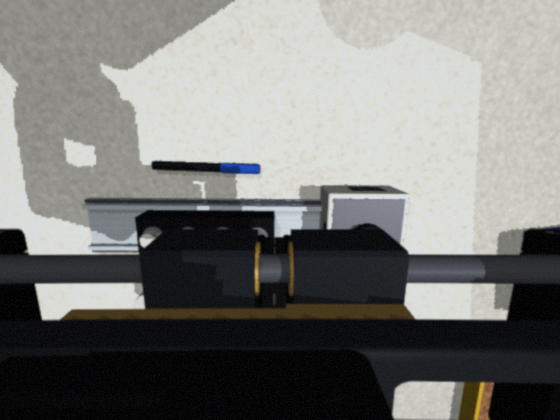

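The wrist view shows the rail's near edge running from (90,201) to about (318,203), the row behind the fingers, the reader on the right from col 322, and the marker at (205,167). I'll use the near edge to check the rail direction.

Run:
```python
from b import *
im=cv2.imread("pics/w1.png",0).astype(int)
for c in (110,150,200,250,300): print(c,im[194:216,c].tolist())
print("row 206",im[206,262:345].tolist())
o=robot.get_obs(); p=robot.camera("wrist")
for uv in ((90,201),(318,203),(318,250)): print(uv,ray(p,o,uv,.018))
C=np.array([[.5325,-.1017],[.5246,-.0612],[.5178,-.0219],[.5153,.0188],[.5316,-.0971],[.5274,-.0589],[.5201,-.023],[.5116,.0178],[.4961,.142],[.503,.0976],[.502,.097]])
v=cv2.fitLine(C.astype(np.float32),cv2.DIST_L2,0,.01,.01).ravel(); print(v, np.degrees(np.arctan2(v[1],v[0])))
print(R.from_quat(o["tool_rot"]).as_matrix()[:2,:2])
```

```text
110 [149, 146, 141, 120, 85, 57, 46, 38, 43, 62, 84, 111, 127, 129, 123, 115, 105, 105, 110, 116, 118, 125]
150 [150, 150, 151, 140, 98, 65, 49, 42, 43, 63, 80, 106, 125, 131, 123, 92, 43, 14, 11, 0, 4, 0]
200 [142, 151, 153, 143, 112, 84, 53, 46, 56, 67, 90, 124, 187, 200, 202, 184, 102, 29, 6, 3, 2, 7]
250 [218, 219, 221, 214, 179, 114, 71, 66, 71, 74, 83, 112, 168, 200, 205, 191, 122, 50, 7, 5, 1, 3]
300 [148, 151, 171, 171, 149, 110, 105, 74, 67, 75, 88, 95, 138, 197, 212, 212, 208, 197, 192, 194, 198, 202]
row 206 [152, 150, 152, 153, 152, 154, 150, 154, 152, 149, 154, 156, 155, 154, 154, 153, 155, 154, 156, 155, 156, 154, 154, 156, 157, 156, 155, 142, 140, 140, 138, 139, 136, 140, 141, 137, 139, 139, 138, 140, 139, 139, 141, 135, 120, 104, 99, 96, 96, 99, 97, 97, 99, 98, 100, 101, 103, 95, 97, 85, 72, 65, 62, 64, 68, 92, 151, 200, 220, 220, 211, 171, 130, 123, 130, 126, 127, 125, 130, 127, 127, 125, 125]
(90, 201) [ 0.50606944 -0.18758915  0.018     ]
(318, 203) [0.46695094 0.09182703 0.018     ]
(318, 250) [0.52826253 0.1031588  0.018     ]
[ 1.4709851e-01 -9.8912185e-01  5.1654547e-01  8.5454620e-04] -81.541176
[[-0.98909977 -0.147242  ]
 [-0.14724292  0.9891001 ]]
```

Measured along the rail: carrier 4 centre s≈-0.177, stop s≈0.022, centre line n≈0.510. The closing travel is about 58–60 mm. I'll move behind the row and descend.

Call:
servo_tool --rows '[1,-0.0098,-0.038,0,0,1,-0.0098,-0.038,0,0,1,-0.0098,-0.038,0,0,1,-0.0098,-0.038,0,0,1,-0.0098,-0.038,0,0]'

```text
time: 3.28
position: [0.5378, -0.1459, 0.2226]
tool_rot: [-0.076, 0.997, 0.0, -0.0]
ft_force: [0.8, 1.1, 1.2]
grip_width: 0.0004
grip_force: 0.0
```

Call:
servo_tool --rows '[1,0,0,0.03,0,1,0,0,0.03,0,1,0,0,0.03,0,1,0,0,0.03,0,1,0,0,0,0]'

```text
time: 3.7
position: [0.5334, -0.1428, 0.0975]
tool_rot: [-0.076, 0.997, 0.003, -0.005]
ft_force: [-0.7, 0.6, 0.5]
grip_width: 0.0006
grip_force: 0.0
```

```bash
python3 b.py w2
```

```text
3.7 [ 0.5334 -0.1428  0.0975]
stop_face [([0.5062, 0.0961, 0.005], 0.57), ([0.5139, 0.0193, 0.0095], 0.44)]
start_button_top []
carrier_1 [([0.5197, -0.022, 0.0084], 0.84), ([0.5317, -0.0985, 0.0087], 0.84), ([0.5136, 0.015, 0.0091], 0.82), ([0.5266, -0.0579, 0.0116], 0.57)]
rail []
```

View pics/w2.png

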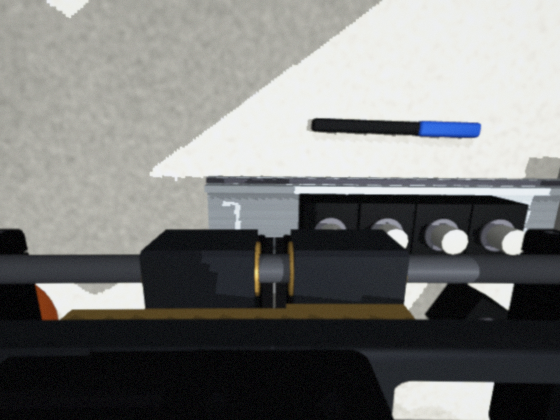

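The wrist view shows the four carriers with almost no gaps, the rear one's back face at about col 299. I'll work out its clearance from the fingertips.

Run:
```python
from b import *
o=robot.get_obs(); p=robot.camera("wrist"); o2=robot.get_obs()
u=np.array([-.147,.989]);n=np.array([.989,.147])
f=lambda q:(round(float(u@q[:2]),4),round(float(n@q[:2]),4))
print(o["time"],o["position"],f(o["position"]),o2["position"])
im=cv2.cvtColor(p["pixels"],cv2.COLOR_RGB2GRAY).astype(int); print(im[205,285:315].tolist(),im[222,285:315].tolist(), im[176:200,280].tolist())
for uv in ((299,196),(299,228),(527,206)): print(uv,f(ray(p,o,uv,.048)))
print(f(ray(p,o,(280,187),.018)), np.array(p["mount"]).round(3).tolist())
```

```text
3.95 [ 0.53912188 -0.1466816   0.10467057] (-0.2243, 0.5116) [ 0.5391175  -0.1469014   0.10477182]
[156, 156, 159, 157, 156, 154, 159, 160, 155, 157, 156, 158, 156, 158, 156, 154, 157, 156, 145, 94, 36, 13, 7, 11, 9, 18, 23, 26, 26, 28] [152, 149, 153, 155, 153, 156, 151, 154, 157, 153, 153, 154, 157, 152, 151, 153, 151, 141, 99, 44, 11, 6, 7, 11, 12, 20, 24, 25, 21, 14] [107, 120, 147, 157, 156, 158, 157, 156, 147, 129, 124, 127, 132, 143, 151, 153, 156, 156, 154, 151, 148, 150, 150, 151]
(299, 196) (-0.205, 0.4893)
(299, 228) (-0.2044, 0.514)
(527, 206) (-0.0377, 0.4963)
(-0.2185, 0.4876) [[0.0, -0.971, -0.239, 0.065], [1.0, 0.0, 0.0, 0.001], [-0.0, -0.239, 0.971, -0.162], [0.0, 0.0, 0.0, 1.0]]
```

The rear face is at s≈-0.200 and the finger front at about -0.209. I'll back off 6 mm more and descend to z≈0.022.

Call:
servo_tool --rows '[1,0,-0.006,0.01,0,1,0,0,0.02,0,1,0,0,0.02,0,1,0,0,0.02,0,1,0,0,0.01,0]'

```text
time: 4.42
position: [0.5379, -0.153, 0.0211]
tool_rot: [-0.074, 0.997, 0.0, -0.001]
ft_force: [-0.0, 0.4, -0.1]
grip_width: 0.0006
grip_force: 0.0
```

Call:
servo_tool --rows '[1,0,0,0,0,1,0,0,0,0]'

```text
time: 4.58
position: [0.5386, -0.1531, 0.0225]
tool_rot: [-0.074, 0.997, 0.0, -0.0]
ft_force: [-0.2, 0.2, 1.3]
grip_width: 0.0006
grip_force: 0.0
```

Call:
servo_tool --rows '[1,0,0.003,0,0,1,0,0.003,0,0,1,0,0.003,0,0,1,0,0.003,0,0,1,0,0.003,0,0]'

```text
time: 5.0
position: [0.5364, -0.1376, 0.0231]
tool_rot: [-0.075, 0.997, -0.0, 0.0]
ft_force: [0.3, -0.3, 0.1]
grip_width: 0.0002
grip_force: 0.0
```

Call:
servo_tool --rows '[1,0,0.003,0,0,1,0,0.003,0,0,1,0,0.003,0,0,1,0,0.003,0,0,1,0,0.003,0,0]'

```text
time: 5.42
position: [0.5348, -0.1236, 0.0228]
tool_rot: [-0.074, 0.997, -0.001, 0.001]
ft_force: [0.1, -2.5, 0.3]
grip_width: 0.0001
grip_force: 1.4
```

Call:
servo_tool --rows '[1,0,0.003,0,0,1,0,0.003,0,0,1,0,0.003,0,0,1,0,0.003,0,0,1,0,0.003,0,0]'

```text
time: 5.83
position: [0.532, -0.1082, 0.0227]
tool_rot: [-0.074, 0.997, -0.0, 0.0]
ft_force: [-0.8, -3.4, 1.6]
grip_width: 0.0004
grip_force: 1.8
```

Call:
servo_tool --rows '[1,0,0.003,0,0,1,0,0.003,0,0,1,0,0.003,0,0,1,0,0.003,0,0,1,0,0.003,0,0]'

```text
time: 6.25
position: [0.5297, -0.0932, 0.0226]
tool_rot: [-0.074, 0.997, -0.0, 0.0]
ft_force: [1.6, -3.3, 1.6]
grip_width: 0.0002
grip_force: 2.0
```

Call:
servo_tool --rows '[1,0,0.002,0,0,1,0,0.002,0,0,1,0,0.002,0,0,1,0,0.002,0,0,1,0,0.002,0,0]'

```text
time: 6.67
position: [0.5282, -0.0835, 0.0226]
tool_rot: [-0.074, 0.997, -0.0, 0.0]
ft_force: [1.3, -3.9, 2.7]
grip_width: 0.0003
grip_force: 2.2
```

Call:
servo_tool --rows '[1,0,0.001,0,0,1,0,0.001,0,0,1,0,0.001,0,0,1,0,0.001,0,0,1,0,0.001,0,0]'

```text
time: 7.08
position: [0.5274, -0.0786, 0.0226]
tool_rot: [-0.074, 0.997, -0.0, 0.0]
ft_force: [0.7, -5.1, 2.7]
grip_width: 0.0006
grip_force: 2.3
```

Call:
servo_tool --rows '[1,0,0.001,0,0,1,0,0.001,0,0,1,0,0.001,0,0,1,0,0.001,0,0,1,0,0,0,0]'

```text
time: 7.5
position: [0.5267, -0.0744, 0.0226]
tool_rot: [-0.074, 0.997, 0.0, -0.0]
ft_force: [0.6, -3.5, 1.9]
grip_width: 0.0006
grip_force: 2.0
```

Call:
servo_tool --rows '[1,0,0.001,0,0,1,0,0.001,0,0,1,0,0.001,0,0,1,0,0,0,0]'

```text
time: 7.83
position: [0.5263, -0.0714, 0.0226]
tool_rot: [-0.074, 0.997, 0.0, 0.0]
ft_force: [2.1, -3.9, 3.0]
grip_width: 0.0007
grip_force: 2.1
```

Call:
servo_tool --rows '[1,0,0.001,0,0,1,0,0.001,0,0,1,0,0.001,0,0,1,0,0,0,0]'

```text
time: 8.17
position: [0.5265, -0.0705, 0.0227]
tool_rot: [-0.075, 0.997, -0.002, 0.001]
ft_force: [0.6, -10.8, 1.5]
grip_width: 0.0004
grip_force: 5.6
```

Call:
servo_tool --rows '[1,0,0.001,0,0,1,0,0.001,0,0,1,0,0,0,0,1,0,0,0,0]'

```text
time: 8.5
position: [0.5275, -0.0704, 0.0229]
tool_rot: [-0.075, 0.997, -0.003, 0.002]
ft_force: [-0.0, -16.8, 0.6]
grip_width: 0.0005
grip_force: 8.1
```

Run:
```python
from b import *
p=robot.camera("scene"); im=p["pixels"][:,:,::-1]; cv2.imwrite("pics/s2.png",cv2.resize(im[170:290,220:380],None,fx=5,fy=5,interpolation=cv2.INTER_CUBIC))
for q in ("stop_face","start_button_top","carrier_1"):
    print(q,[(np.round(d["at"],4).tolist(),round(d["score"],2)) for d in robot.place_of(p,q)][:6])
```

```text
stop_face [([0.5057, 0.0975, 0.0065], 0.58)]
start_button_top [([0.6136, 0.1267, -0.0031], 0.48), ([0.4953, 0.1402, 0.0782], 0.41), ([0.5114, 0.0403, 0.0098], 0.26)]
carrier_1 [([0.5135, 0.038, 0.011], 0.76), ([0.5262, -0.0416, 0.0099], 0.74), ([0.5191, -0.0003, 0.0056], 0.72), ([0.5009, 0.0773, 0.0044], 0.53)]
```

View pics/s2.png

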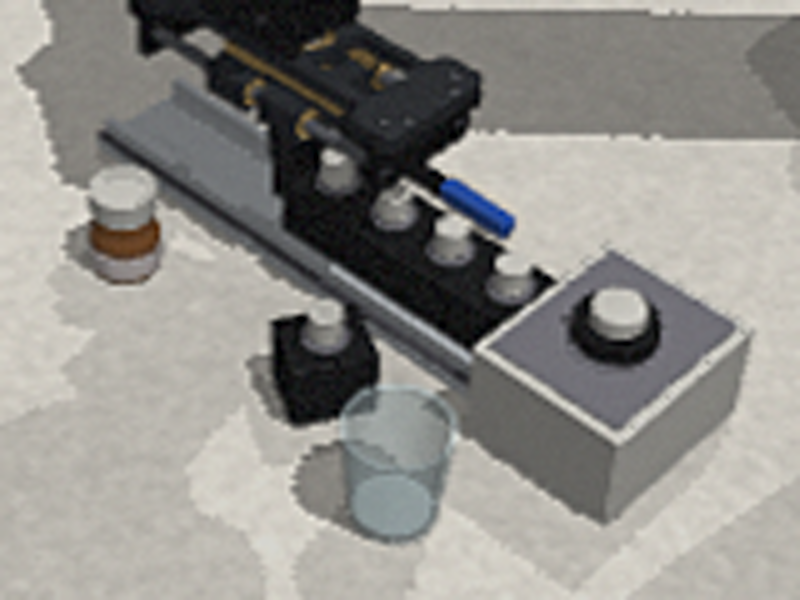

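The crop shows all four carriers closed up against the reader's face, with white caps in an even row from (337,170) to (513,280). The push force also rose sharply to 17 N. The jar, spare carrier, beaker and marker are undisturbed. I'll back off and rise.

Call:
servo_tool --rows '[1,0,-0.003,0,0,1,0,-0.004,0,0,1,0,-0.005,0,0,1,0,-0.005,0,0,1,0,-0.005,0,0]'

```text
time: 9.12
position: [0.528, -0.088, 0.0221]
tool_rot: [-0.075, 0.997, 0.001, -0.001]
ft_force: [0.3, -0.8, -0.1]
grip_width: 0.0006
grip_force: 0.0
```

Call:
servo_tool --rows '[1,0,0,-0.02,0,1,0,0,-0.03,0,1,0,0,-0.03,0,1,0,0,-0.03,0,1,0,0,0,0]'

```text
time: 9.53
position: [0.532, -0.0895, 0.1375]
tool_rot: [-0.075, 0.997, -0.002, 0.005]
ft_force: [0.2, 0.2, 0.7]
grip_width: 0.0006
grip_force: 0.0
```

Call:
servo_tool --rows '[1,0,0,0,0,1,0,0,0,0]'

```text
time: 9.7
position: [0.5281, -0.0881, 0.1321]
tool_rot: [-0.074, 0.997, 0.0, -0.001]
ft_force: [0.6, 0.4, 0.1]
grip_width: 0.0004
grip_force: 0.0
```

```bash
python3 b.py w3
```

```text
9.7 [ 0.5281 -0.0881  0.1321]
stop_face []
start_button_top []
carrier_1 [([0.5063, 0.0731, 0.0085], 0.78), ([0.5187, -0.0029, 0.0094], 0.73), ([0.5099, 0.0385, 0.0087], 0.69), ([0.5244, -0.0398, 0.0088], 0.56)]
rail []
```

View pics/w3.png

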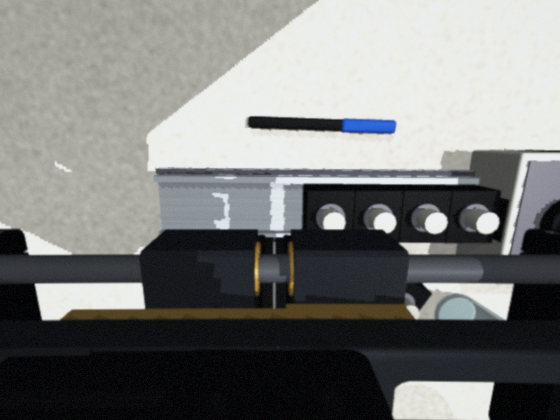

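The wrist view shows the closed row at cols 303–498 and the reader's face from about col 500 to its top edge at about col 522. I'll check the front gap numerically.

Run:
```python
from b import *
u=np.array([-.147,.989]);n=np.array([.989,.147])
o=robot.get_obs(); p=robot.camera("wrist")
im=p["pixels"]; cv2.imwrite("pics/w4.png",cv2.resize(im[140:245,440:560,::-1],None,fx=5.5,fy=5.5,interpolation=cv2.INTER_CUBIC))
f=lambda uv,z:(lambda q:(round(float(u@q[:2]),4),round(float(n@q[:2]),4)))(ray(p,o,uv,z))
print(f((303,210),.048),f((498,210),.048),"face top",[f((c,210),.068) for c in (514,518,522)],[f((c,210),.060) for c in (514,518,522)])
```

```text
(-0.1393, 0.5037) (0.0226, 0.5035) face top [(0.0193, 0.4987), (0.0223, 0.4987), (0.0253, 0.4987)] [(0.0258, 0.5006), (0.0289, 0.5006), (0.032, 0.5006)]
```

View pics/w4.png

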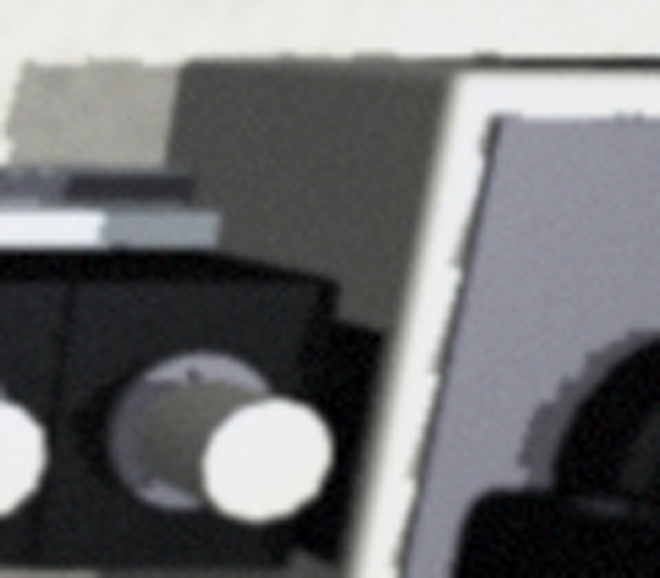

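The measured front gap is about 1 mm, within error, and contact was confirmed by force. The button is at s≈0.0685, so I travel +0.233 m along tool y.

Call:
servo_tool --rows '[1,0,0.038,0,0,1,0,0.038,0,0,1,0,0.038,0,0,1,0,0.038,0,0,1,0,0.038,0,0]'

```text
time: 10.42
position: [0.5, 0.1008, 0.132]
tool_rot: [-0.074, 0.997, 0.0, -0.001]
ft_force: [1.1, 0.1, -0.7]
grip_width: 0.0005
grip_force: 0.0
```

Call:
servo_tool --rows '[1,0,0.025,0,0,1,0,0.018,0,0,1,0,0,0.02,0,1,0,0,0.015,0,1,0,0,0,0]'

```text
time: 10.83
position: [0.492, 0.1424, 0.095]
tool_rot: [-0.075, 0.997, 0.0, -0.003]
ft_force: [-0.6, -0.5, -0.2]
grip_width: 0.0001
grip_force: 0.0
```

Run:
```python
from b import *
o=robot.get_obs(); print(o["time"],o["position"],o["ft_force"])
p=robot.camera("scene"); im=p["pixels"][:,:,::-1]; cv2.imwrite("pics/s3.png",cv2.resize(im[170:290,220:380],None,fx=5,fy=5,interpolation=cv2.INTER_CUBIC))
```

```text
10.8333 [0.49203465 0.14237205 0.09501275] [-0.60864829 -0.46941821 -0.15004846]
```

View pics/s3.png

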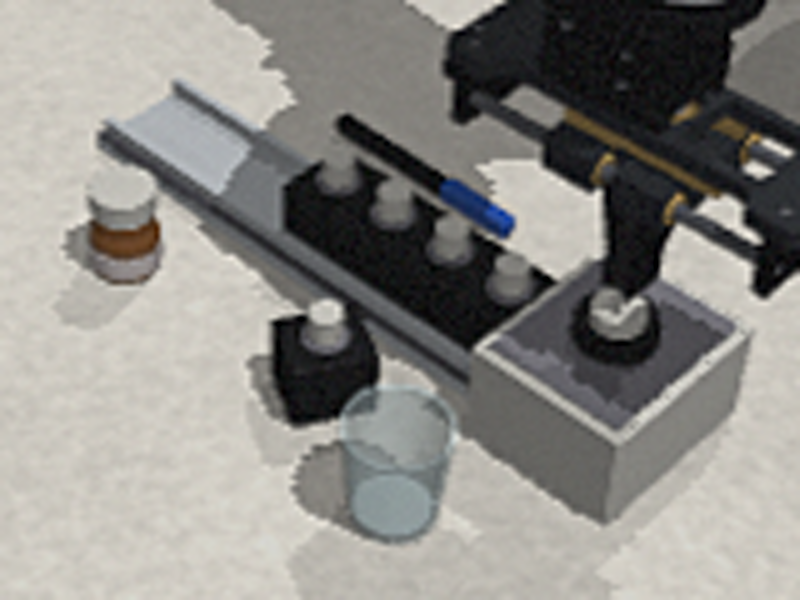

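The scene crop shows the fingertips at (625,290), just above the button at (618,310), with the carriers still closed up. I'll press straight down while watching the force.

Call:
servo_tool --rows '[1,0,0,0.005,0,1,0,0,0.005,0,1,0,0,0.004,0,1,0,0,0.002,0,1,0,0,0,0]'

```text
time: 11.3
position: [0.4945, 0.1416, 0.0815]
tool_rot: [-0.074, 0.997, -0.0, 0.0]
ft_force: [-0.4, -0.6, 1.4]
grip_width: 0.0007
grip_force: 0.9
```

Call:
servo_tool --rows '[1,0,0,0.002,0,1,0,0,0.001,0,1,0,0,0.001,0,1,0,0,0,0]'

```text
time: 11.63
position: [0.4946, 0.1417, 0.0778]
tool_rot: [-0.074, 0.997, -0.0, 0.0]
ft_force: [-0.4, -2.2, 3.6]
grip_width: 0.0005
grip_force: 2.0
```

Contact has been made and the spring force is rising, so I press through to the end stop.

Call:
servo_tool --rows '[1,0,0,0.001,0,1,0,0,0.001,0,1,0,0,0.001,0,1,0,0,0,0]'

```text
time: 11.97
position: [0.4946, 0.1417, 0.0762]
tool_rot: [-0.075, 0.997, -0.0, 0.001]
ft_force: [-3.2, -2.3, 15.2]
grip_width: 0.0007
grip_force: 8.0
```

Call:
servo_tool --rows '[1,0,0,0.001,0,1,0,0,0.001,0,1,0,0,0,0,1,0,0,0,0]'

```text
time: 12.3
position: [0.4946, 0.1417, 0.0759]
tool_rot: [-0.075, 0.997, -0.0, 0.001]
ft_force: [-5.2, -3.6, 31.0]
grip_width: 0.0005
grip_force: 15.0
```

It's on the hard stop at 31 N and z=0.076, against about 5 N for the spring alone. I'll rise clear.

Call:
servo_tool --rows '[1,0,0,-0.008,0,1,0,0,-0.01,0,1,0,0,-0.03,0,1,0,0,-0.03,0,1,0,0,-0.03,0]'

```text
time: 12.72
position: [0.4934, 0.1423, 0.1811]
tool_rot: [-0.074, 0.997, 0.0, -0.001]
ft_force: [0.4, -0.2, -0.3]
grip_width: 0.0
grip_force: 0.0
```

Call:
servo_tool --rows '[1,0.03,0,0,0,1,0.03,0,0,0,1,0,0,0,0,1,0,0,0,0,1,0,0,0,0]'

```text
time: 13.13
position: [0.4355, 0.1333, 0.1806]
tool_rot: [-0.074, 0.997, 0.0, 0.001]
ft_force: [0.9, -0.4, 0.8]
grip_width: 0.0003
grip_force: 0.0
```

Run:
```python
from b import *
o=robot.get_obs(); print(o["time"],o["position"],o["ft_force"])
p=robot.camera("scene"); im=p["pixels"][:,:,::-1]; cv2.imwrite("pics/s4.png",cv2.resize(im[170:290,220:380],None,fx=5,fy=5,interpolation=cv2.INTER_CUBIC))
for q in ("stop_face","carrier_1","spare_carrier"): print(q,[np.round(d["at"],4).tolist() for d in robot.place_of(p,q)][:6])
```

```text
13.1333 [0.43552229 0.13332331 0.1806313 ] [ 0.88951927 -0.41867179  0.84271275]
stop_face [[0.5071, 0.0971, 0.0064]]
carrier_1 [[0.5012, 0.0783, 0.0013], [0.5123, 0.0362, 0.0097], [0.5167, -0.0, 0.0084], [0.5222, -0.0412, 0.0072]]
spare_carrier [[0.5936, 0.0434, -0.001]]
```

View pics/s4.png

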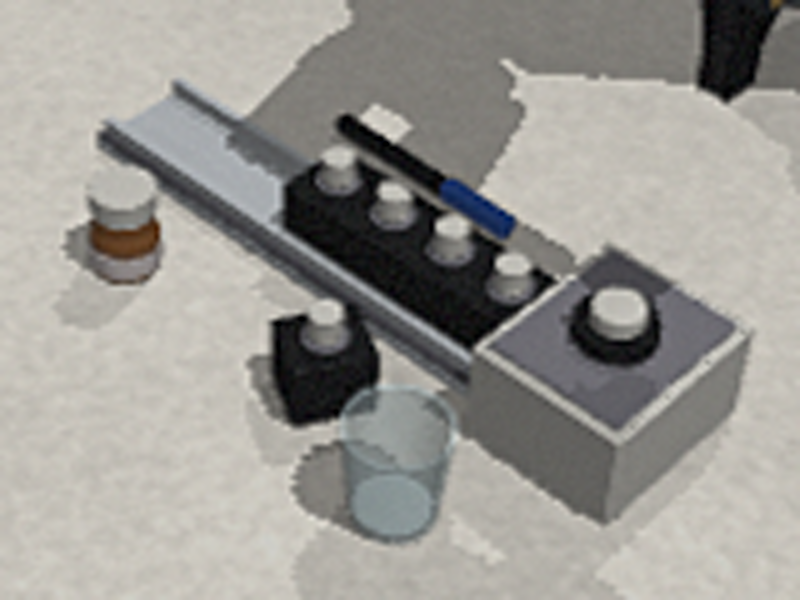

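The crop shows the train closed against the reader (caps from (337,170) to (513,280)), the button up at (618,312), the nearby bystanders in place and the gripper clear.

```bash
python3 -c "from rig import robot; print(robot.hand_in())"
```

```text
the job is handed in; nothing more can be done
None
```

I pushed the four carriers home against the reader with no visible gaps, pressed the start button to its stop, moved the arm clear and handed the job in at about 13 s of the 48 s; no verdict was returned.

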